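# Put two glaze bottles away in the flap-covered crate

## Task

Put the two glaze bottles that stand on the bench away in the covered crate, each in a cell of its own that is still empty, standing upright on the cell's floor. The flaps hide which cells are taken, so feel through them gently for the empty ones without pressing hard on the bottles already inside, and lower each bottle to the floor of its cell rather than dropping it in. Leave the mug, the test tile and the bowl where they are.

Things in the scene. Friction and masses are not known exactly. Their poses are not given: they have to be found in the camera images.
- crate: Plywood crate with a grey cover, fixed to the bench, 180 (x) by 188 (y) by 152 mm high. Origin: centre of its underside, z up. Six cells, centres at x = -56, 0, +56 and y = -44, +44 mm, straight-walled, 50 mm (x) by 82 mm (y), from the cover's top at z = 152 down to its floor at z = 8 mm. A bottle fits with its wide side along y, so do fingers that hold its cap on its y sides.
- flaps (a point): Centre of the crate at the flaps' height, z = 150 mm (axes as the crate). Every cell is shut by two polished metal flaps of 24.5 mm, hinged along its 82 mm sides and meeting in its middle. They swing downwards only, on weak springs, and shut by themselves. Pushing through takes under 1 N with fingertips in the middle, about 1 to 3 N with a bottle's base. A bottle on the floor is clear below them.
- floor (a point): Centre of the crate at the height of the cells' floor, z = 8 mm (axes as the crate). Four of the six cells already hold a bottle of the same kind, standing here about mid-cell, its cap's top at z = 124 mm; which ones differs every time and cannot be seen. Pushing down over a taken cell meets a hard stop there, 26 mm below the flaps; in an empty cell only the floor stops you.
- bottle_a: A glaze bottle standing on the bench: white oblong plastic, body 38 mm (x) by 72 mm (y) and 70 mm high, a step of 32 by 56 mm up to 77 mm, then a neck 20 mm thick, and a round black cap 24 mm in diameter from 86 to 116 mm height. About 200 g (150 to 270 g). Origin: centre of its underside; y along its wide side, z up.
- bottle_b: The second glaze bottle, just like bottle_a.
- mug: White ceramic mug, 82 mm in diameter, 88 mm high, handle at its +y. Origin: centre of its underside. A bystander.
- tile: Glaze test tile, an L: an upright plate 6 by 45 mm, 90 mm high, on a foot 42 mm long towards +x. Origin: underside of the upright plate. A bystander.
- bowl: Steel mixing bowl, 170 mm in diameter, 70 mm high. Origin: centre of its underside. A bystander.
Things that resemble listed ones, but are neither listed nor needed, are in the scene too. What is shaped like the bottle_b but purple is not meant.

How it is judged (in metres and radians):
At the end, for the whole second after the job is handed in: Both bottles stand inside the crate on the floor of a cell (underside 4 to 12 mm above the crate's underside, so within 4 mm of the floor), tilted less than 0.12 rad, at rest (x of bottle_a in the frame of crate between -0.085 and 0.085 m and y of bottle_a in the frame of crate between -0.09 and 0.09 m and z of bottle_a in the frame of crate between 0.004 and 0.012 m and angle between each of bottle_a, bottle_b's own z axis and vertical below 0.12 rad and linear speed of each of bottle_a, bottle_b below 0.03 m/s and x of bottle_b in the frame of crate between -0.085 and 0.085 m and y of bottle_b in the frame of crate between -0.09 and 0.09 m and z of bottle_b in the frame of crate between 0.004 and 0.012 m); the robot touches nothing.
It fails at once if a bottle is dropped into the crate (faster than 0.7 m/s inside it) ((x of bottle_a in the frame of crate between -0.085 and 0.085 m and y of bottle_a in the frame of crate between -0.09 and 0.09 m and z of bottle_a in the frame of crate below 0.13 m and linear speed of bottle_a above 0.7 m/s) or (x of bottle_b in the frame of crate between -0.085 and 0.085 m and y of bottle_b in the frame of crate between -0.09 and 0.09 m and z of bottle_b in the frame of crate below 0.13 m and linear speed of bottle_b above 0.7 m/s)).
It fails at once if the crate and what stands in it is pressed hard (contact forces on the crate, its flaps and floor add up to more than 150 N; its contents weigh about 8 N) (contact force between crate and anything else above 150 N).
It fails at once if the mug, the test tile or the bowl is moved by more than 30 mm (distance of any of mug, tile, bowl from where it was at the start of the episode above 0.03 m).
It also fails if it takes over 72 s, if anything falls off the work surface, if the arm or the gripper's body presses on something with over 40 N, if the wrist force passes 120 N, or if a joint passes its speed limit or range.

## Robot

A 6-joint arm with a two-finger parallel gripper is mounted at the origin on the work surface. World frame = base frame: x ahead of the robot, y to its left, z up, the work surface at z = 0. Lengths are in mm, angles in rad, forces in N, time in s.
With the tool pointing down it reaches from about 350 to 725 mm from the base axis. Payload 4.3 kg.
Tool frame: the origin (TCP) lies between the finger pads; the fingertips stand 17 mm ahead of it and the grasp point (between the pads) lies 2 mm behind it; z points along the fingers, y is the line along which they close (so a half turn about z gives the same grasp; the last joint's range is limited). The gripper opens to 85 mm and grips with 20 to 120 N. Pads are 22 mm wide; open, the fingers measure 114 mm over their backs; the gripper's body (76 mm by 85 mm) begins 54 mm behind the grasp point. The pads swing forward as they close: fully open they stand 13 mm farther back than shut.
Start: joints at [-1.392, 0.377, 0.081, 1.274, 0, 1.46], TCP at [163.771, -551.22, 248.329] pointing down, gripper open.
Joint ranges: [-2.72, 2.72], [-0.84, 1.66], [-1.02, 1.22], [-1.77, 2.12], [-1.37, 1.28], [-3.14, 3.14]. Speed limits (rad/s): [2.57, 2.57, 3.14, 3.14, 3.14, 3.14].

## Interface

Orientations are given as a unit quaternion [x, y, z, w].
In Python, from plant import status, viewer, ticket gives the robot as it stands.
- The arm moves only by the tool carry_out, never from a script. Its argument "targets" is a list of rows, each an object with "delta_rot": the turn, a rotation vector about the tool's x, y, z in degrees, a list of three; "travel": the shift along the tool's x, y, z in mm, a list of three; "fingers": the closure, from 0 (fully open) to 1 (shut). A call has 1 to 10 rows; each row is the pose to reach, as a shift and turn from the pose commanded when the call began, along the tool's axes at that moment; what a row does not reach only later rows make up. A row lasts 1/10 s, in which the tool goes at most 50 mm and 8.59 degrees, less where a joint would pass 70% of its speed; a pose out of reach is approached as far as the arm can. A call with a gripper value outside its range is refused whole. The fingers move at their own pace and stop on an object; "force" is the grip in N (left out, the last holds). Time passes only in rows, so rows that repeat a pose let the fingers close. It gives the time, the measured TCP pose, the force, the opening and the grip force at its end, in the units of the state.
- status.state(): the state, without advancing time (a new reading comes with each control period).
- viewer.grab_frame(name): name is "side" or "top" or "wrist"; returns a dict with "pixels" (420x560x3 uint8, red, green, blue), "fx", "fy", "cx", "cy" (pixels), "eye" and "rotation" of the camera in the world; the wrist camera has in their place "T_tool_cam" (4x4, takes a point from camera to tool coordinates, whose origin is the TCP and whose axes are the flange's). Camera axes: x right, y down, z forward; pixel columns grow to the right and rows downward; lengths in mm; the calibration is good to about 2 mm. The wrist camera is an equidistant fisheye: a pixel r from the principal point sees the ray r / f radians off the axis. A picture is of the moment at which its call begins: read the wrist's pose just before it. There is no depth.
- ticket.job_done(): hands the job in; it is judged then, once.
The state is a dict: "time_s": time; "qpos": joint angles; "joint_velocities": joint speeds; "joint_torque": joint torques, N m; "eef_pos": TCP position; "orientation": TCP orientation; "wrist_force": force on the tool from outside, world axes, zero at the start; "wrist_torque": the same for the moment, N m; "grip_width": finger opening in mm; "finger_force": force on a finger pad.
Only numpy, scipy, OpenCV 4.12 (cv2) and the standard library are available. Lean on these libraries where they do the work, as an engineer would, in place of code of your own. Each camera call takes 0.05 s, during which the arm holds its last target. There are 200 camera calls.

## Working session

There is one attempt and no reset: what is moved stays moved. The work goes in short steps, Python scripts to look and compute and a tool call to move; the robot and the scene stay as the last step left them, time stands still between calls to the robot, and variables do not carry over. Pictures are saved under pics/ and viewed, at most 10 in all, crops included, and the job is handed in when it is done.

Besides the shell and the picture viewer there is one more tool, called after "Emit:" as name([rows], argument=value, ...), one row to a line, values as JSON. carry_out: Moves the arm, as the interface text tells. Its arguments: {"type":"object","properties":{"targets":{"type":"array"},"force":{"type":"number"}},"required":["targets"]}

```bash
mkdir -p pics
python3 - <<'E'
from plant import status, viewer
import cv2,pickle
s=status.state();print(s)
for n in("side","top"):
    f=viewer.grab_frame(n);pickle.dump(f,open(f"pics/{n}0.pkl","wb"))
    print(n,{k:v for k,v in f.items() if k!='pixels'})
    cv2.imwrite(f"pics/{n}0.png",cv2.resize(f["pixels"][:,:,::-1],(800,600),interpolation=cv2.INTER_CUBIC))
E
```

```text
{'time_s': 0.0, 'qpos': array([-1.39230139e+00,  3.78066937e-01,  7.96235589e-02,  1.27437894e+00,
       -1.01431395e-05,  1.46046352e+00]), 'joint_velocities': array([-2.05447019e-04, -1.58237245e-03,  9.64682383e-04, -8.98332051e-05,
       -8.64863765e-04, -3.70732629e-04]), 'joint_torque': array([-7.99401259e-04, -4.63599837e+01,  2.69877917e+01,  2.08333042e-02,
       -1.18234616e-04, -9.63235721e-06]), 'eef_pos': array([ 163.65158076, -550.57857339,  247.35770701]), 'orientation': array([ 9.89589919e-01,  1.43912358e-01, -3.95859571e-05, -1.01223595e-03]), 'wrist_force': array([-0.45970621,  0.47516344, -0.12593276]), 'wrist_torque': array([-0.042392  , -0.01735678,  0.00477026]), 'finger_force': 0.0, 'grip_width': 85.59192631705079}
side {'fx': 526.5961629857812, 'fy': 526.5961629857812, 'cx': 287.91820368286733, 'cy': 200.93713397798788, 'eye': array([1525.65825444,   85.73589658, 1011.10616496]), 'rotation': array([ 0.62982503,  0.66918498, -0.28512509, -0.27242537])}
top {'fx': 484.0273930248633, 'fy': 484.0273930248633, 'cx': 278.2279228224591, 'cy': 210.6597798193362, 'eye': array([ 529.61028716,   39.34603717, 1461.17115181]), 'rotation': array([-0.70344978,  0.70984922, -0.02551961,  0.02492483])}
```

View pics/side0.png

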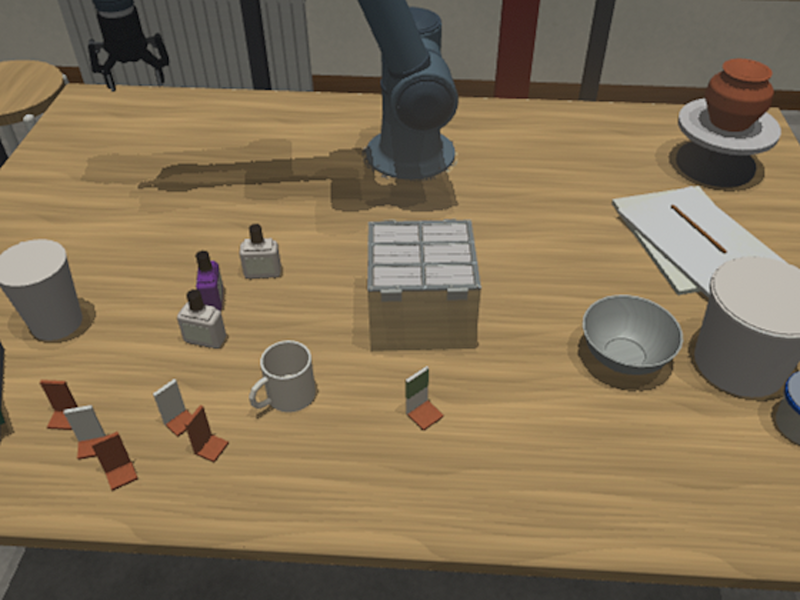

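View pics/top0.png

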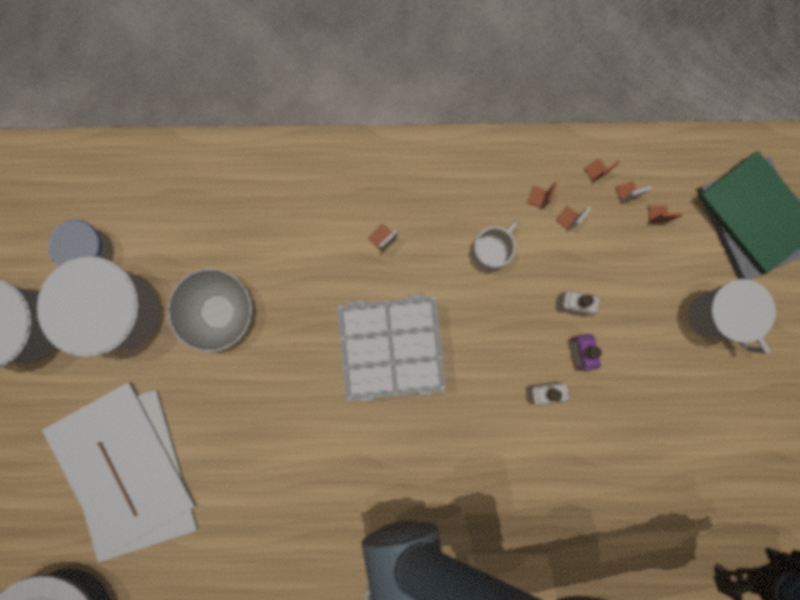

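The side view shows the white bottles at about (261,255) and (203,322), the purple one between them and the crate at (423,285). In the top view the bottles are at (550,394) and (581,302) and the crate is at (391,347). I'll take enlarged crops next.

Run:
```python
import cv2,pickle,numpy as np
def crop(n,x,y,w,h,k):
    return cv2.resize(pickle.load(open(f"pics/{n}0.pkl","rb"))["pixels"][y:y+h,x:x+w,::-1],None,fx=k,fy=k,interpolation=cv2.INTER_CUBIC)
cv2.imwrite("pics/cA.png",crop("side",120,145,110,100,6)) 
a=crop("top",230,200,90,90,4);b=crop("top",360,195,70,90,4)
c=crop("side",250,145,100,105,4)
im=np.zeros((600,800,3),np.uint8); 
cv2.imwrite("pics/cB.png",np.hstack([crop("top",230,200,80,85,5),crop("top",365,200,60,85,5)]))
cv2.imwrite("pics/cC.png",crop("side",250,145,100,105,5))
```

```text
(no output)
```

View pics/cA.png

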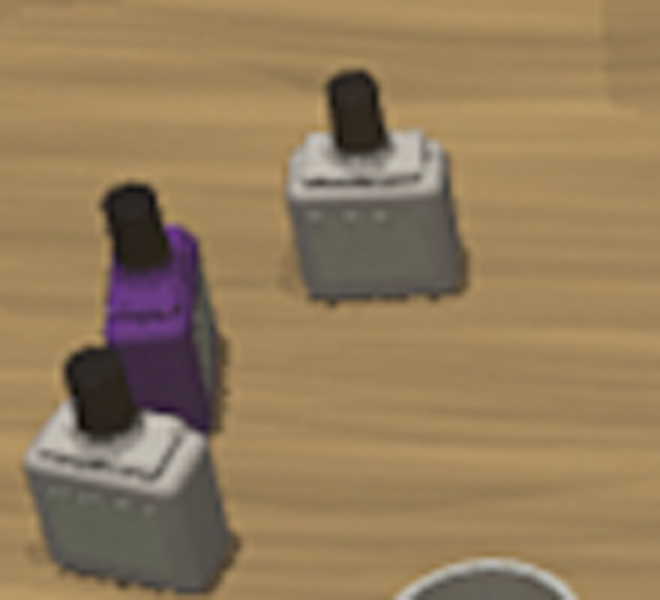

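View pics/cB.png

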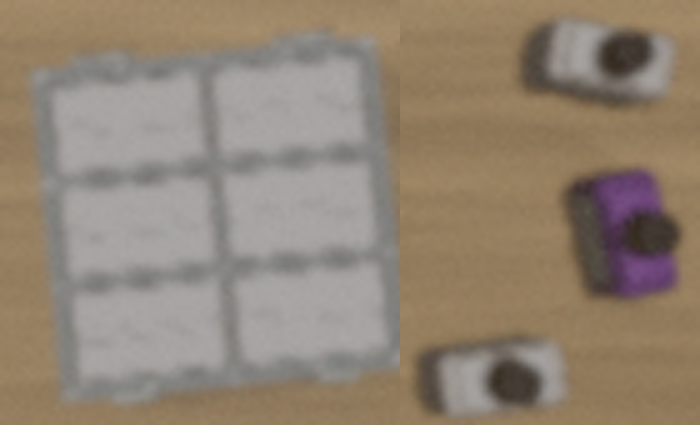

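View pics/cC.png

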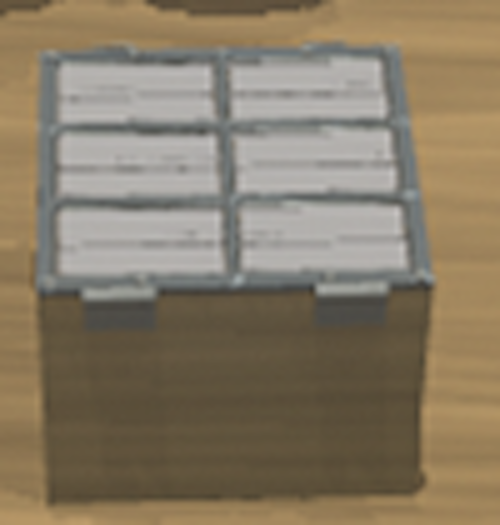

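The crops give the cap tops, cap bottoms and body edges of both bottles, and the crate's cover corners. I'll fit these in both views.

```bash
cat > h.py <<'E'
import pickle,numpy as np
from scipy.spatial.transform import Rotation as R
from scipy.optimize import least_squares
F={n:pickle.load(open(f"pics/{n}0.pkl","rb")) for n in("side","top")}
def proj(n,P):
    f=F[n];p=R.from_quat(f["rotation"]).inv().apply(np.atleast_2d(P)-f["eye"])
    return np.c_[f["fx"]*p[:,0]/p[:,2]+f["cx"],f["fy"]*p[:,1]/p[:,2]+f["cy"]]
n_=lambda pts,x,y,k:np.array(pts)/k+[x,y]-.5+.5/k
A=lambda p:n_(p,120,145,6); B=lambda p:n_(p,230,200,5); Bb=lambda p:n_(np.array(p)-[400,0],365,200,5); C=lambda p:n_(p,250,145,5)
def tri(s,t):
    r=least_squares(lambda P:np.r_[(proj("side",P)-s).ravel(),(proj("top",P)-t).ravel()],[500,-100,50]);return r.x,r.fun
E
python3 - <<'E'
from h import *
np.set_printoptions(precision=2,suppress=True)
print("A cap",*tri(A([352,79]),Bb([520,385])));print("B cap",*tri(A([93,357]),Bb([632,52])))
# crate corners, order: +x+y,+x-y,-x-y,-x+y  (top view: up=+x, right=-y)
t=B([[35,70],[375,38],[403,368],[68,400]]); 
s=C([[38,288],[433,283],[397,47],[42,50]])
# side looks toward -x: near=+x; left in side = ?
for v in([0,100,0],): print(proj("side",[[500,0,0],[500,100,0]]),proj("top",[[500,0,0],[500,100,0],[600,0,0]]))
def mod(p): 
    c,sn=np.cos(p[3]),np.sin(p[3]);L=np.array([[90,94],[90,-94],[-90,-94],[-90,94]])
    return np.c_[L@np.array([[c,sn],[-sn,c]])+p[:2],np.full(4,p[2])]
S=s[[1,0,3,2]]
for w in((1,1),(1,0),(0,1)):
    r=least_squares(lambda p:np.r_[w[0]*(proj("side",mod(p))-S).ravel(),w[1]*(proj("top",mod(p))-t).ravel(),0 if sum(w)==2 else (p[2]-152)],[500,0,150,0])
    print(w,r.x,np.degrees(r.x[3]));print(r.fun)
def ground(n,px,z):
    return least_squares(lambda q:(proj(n,[*q,z])-px).ravel(),[500,-100]).x
# body top edges (z=70) yaw and centres
for nm,f,n,pts in(("A top edge",Bb,"top",[[445,352],[557,342]]),("A top edge2",Bb,"top",[[447,413],[565,403]]),("B",Bb,"top",[[560,23],[670,38]]),("B2",Bb,"top",[[552,92],[665,100]])
  ,("A side front top",A,"side",[[292,200],[445,197]]),("B side front top",A,"side",[[30,470],[183,493]])):
    g=[ground(n,f(p),70) for p in pts];d=g[1]-g[0];print(nm,*g,np.hypot(*d),"wide axis yaw vs y",np.degrees(np.arctan2(-d[0],d[1]) if d[1]>0 else np.arctan2(d[0],-d[1])))
E
```

```text
A cap [ 441.11 -265.73  120.41] [ 0.56  0.06  0.57 -0.1 ]
B cap [ 624.39 -333.25  119.75] [ 0.64  0.08  0.73 -0.15]
[[276.46 209.63]
 [312.97 211.26]] [[291.15 255.01]
 [257.89 255.31]
 [290.79 221.78]]
(1, 1) [534.89  50.75 151.44   0.09] 4.962766876614345
[ 0.07  0.07 -0.35  0.32 -0.16  0.24  0.75 -0.13 -0.53 -0.06  0.46 -0.26
  1.52  0.19 -1.13  0.53  0.  ]
(1, 0) [534.88  50.57 151.94   0.09] 5.10280901757131
[ 0.09 -0.15 -0.34  0.22 -0.32  0.14  0.6  -0.34 -0.    0.    0.   -0.
  0.    0.   -0.    0.   -0.06]
(0, 1) [535.18  50.97 151.87   0.08] 4.848844807009692
[ 0.    0.   -0.    0.   -0.    0.    0.   -0.   -0.56 -0.25  0.46 -0.32
  1.39  0.17 -1.3   0.37 -0.13]
A top edge [ 456.63 -233.18] [ 461.73 -297.32] 64.34879672486727 wide axis yaw vs y 4.54270000201999
A top edge2 [ 422.05 -233.52] [ 427.1  -300.97] 67.6441594594143 wide axis yaw vs y 4.277464559839124
B [ 644.63 -303.89] [ 635.38 -367.1 ] 63.88358922389086 wide axis yaw vs y -8.32695805220982
B2 [ 604.82 -298.23] [ 599.62 -363.16] 65.13768807459562 wide axis yaw vs y -4.578193704870159
A side front top [ 467.28 -296.16] [ 460.77 -227.59] 68.87937736344746 wide axis yaw vs y 5.415519672944305
B side front top [ 641.87 -366.26] [ 650.81 -300.05] 66.80739707237719 wide axis yaw vs y -7.687311523018028
```

```bash
cat >> h.py <<'E'
CR=np.array([535,50.7]);CY=np.radians(5.0)
def cell(cx,cy):
    c,s=np.cos(CY),np.sin(CY);return CR+[c*cx-s*cy,s*cx+c*cy]
def rel(x,y,z,yaw_deg):
    """shift/turn from the measured pose; yaw = wide-axis yaw against world y"""
    from plant import status
    s=status.state();r=R.from_quat(s["orientation"]);yt=r.apply([0,1,0])
    goal=R.from_euler("z",yaw_deg,degrees=True)*R.from_quat([1,0,0,0])
    d=(r.inv()*goal).as_rotvec(degrees=True)
    return np.round(r.inv().apply(np.array([x,y,z])-s["eef_pos"]),1),np.round(d,1)
E
python3 -c "
from h import *
print(rel(*cell(-56,-44),245,5))
for c in [(-56,-44),(0,-44),(56,-44),(-56,44),(0,44),(56,44)]:print(c,cell(*c))"
```

```text
(array([ 463.5, -438.8,    3.3]), array([-0.1,  0. , 11.5]))
(-56, -44) [483.04794959   1.98671169]
(0, -44) [538.83485268   6.86743328]
(56, -44) [594.62175577  11.74815488]
(-56, 44) [475.37824423  89.65184512]
(0, 44) [531.16514732  94.53256672]
(56, 44) [586.95205041  99.41328831]
```

Emit:
carry_out([
  {"travel": [463.5,-438.8,3],"delta_rot": [0,0,11.5],"fingers": 1},
  {"travel": [463.5,-438.8,3],"delta_rot": [0,0,11.5],"fingers": 1},
  {"travel": [463.5,-438.8,3],"delta_rot": [0,0,11.5],"fingers": 1},
  {"travel": [463.5,-438.8,3],"delta_rot": [0,0,11.5],"fingers": 1},
  {"travel": [463.5,-438.8,3],"delta_rot": [0,0,11.5],"fingers": 1},
  {"travel": [463.5,-438.8,3],"delta_rot": [0,0,11.5],"fingers": 1},
  {"travel": [463.5,-438.8,3],"delta_rot": [0,0,11.5],"fingers": 1},
  {"travel": [463.5,-438.8,3],"delta_rot": [0,0,11.5],"fingers": 1},
  {"travel": [463.5,-438.8,3],"delta_rot": [0,0,11.5],"fingers": 1},
  {"travel": [463.5,-438.8,3],"delta_rot": [0,0,11.5],"fingers": 1},
])

```text
time_s: 1.1
eef_pos: [414.3, -116.3, 245.8]
orientation: [0.999, 0.044, -0.0, 0.0]
wrist_force: [1.0, 0.4, 0.2]
grip_width: 0.0
finger_force: 0.0
```

```bash
python3 -c "
from h import *
print(rel(*cell(-56,-44),245,5))"
```

```text
(array([  78.9, -111.8,    0.7]), array([0., 0., 0.]))
```

Emit:
carry_out([
  {"travel": [79,-112,0],"delta_rot": [0,0,0],"fingers": 1},
  {"travel": [79,-112,0],"delta_rot": [0,0,0],"fingers": 1},
  {"travel": [79,-112,0],"delta_rot": [0,0,0],"fingers": 1},
  {"travel": [79,-112,0],"delta_rot": [0,0,0],"fingers": 1},
])

```text
time_s: 1.5
eef_pos: [484.2, 3.8, 245.4]
orientation: [0.999, 0.047, 0.0, -0.001]
wrist_force: [-1.4, -0.8, -0.7]
grip_width: 0.4
finger_force: 0.0
```

Run:
```python
from h import *
from plant import status,viewer
import cv2
print(rel(*cell(-56,-44),245,5));s=status.state();f=viewer.grab_frame("wrist");f["s"]=s
pickle.dump(f,open("pics/w1.pkl","wb"));print({k:v for k,v in f.items() if k not in("pixels","s")},s["eef_pos"],s["wrist_force"])
cv2.imwrite("pics/w1.png",cv2.resize(f["pixels"][:,:,::-1],(800,600),interpolation=cv2.INTER_CUBIC))
```

```text
(array([-1.3,  1.7,  0.4]), array([-0.1, -0. ,  0.4]))
{'fx': 325.19226210127806, 'fy': 325.19226210127806, 'cx': 288.1983597786137, 'cy': 211.28692796987517, 'T_tool_cam': array([[ 8.94432667e-04, -9.64075310e-01, -2.65627553e-01,
         6.73325095e+01],
       [ 9.99999457e-01,  7.20291194e-04,  7.52998791e-04,
        -3.62960450e-01],
       [-5.34618356e-04, -2.65628082e-01,  9.64075431e-01,
        -1.24896553e+02],
       [ 0.00000000e+00,  0.00000000e+00,  0.00000000e+00,
         1.00000000e+00]])} [484.17226167   3.80879044 245.36427173] [-1.42524194 -0.8267924  -0.7272755 ]
```

View pics/w1.png

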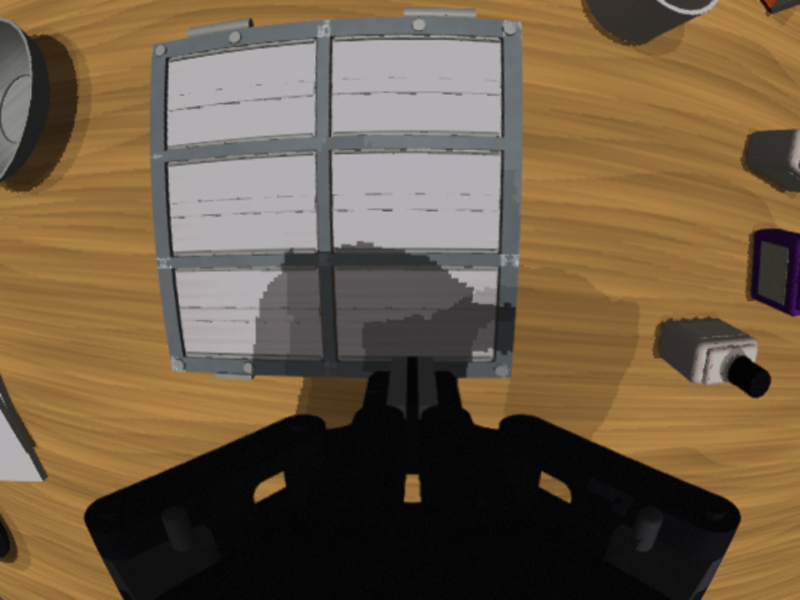

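The wrist view shows the whole cover, with its corners at (153,47), (520,22), (512,375) and (172,371). I'll refit the crate from it.

Run:
```python
from h import *
f=pickle.load(open("pics/w1.pkl","rb"));s=f["s"];T=f["T_tool_cam"]
def pw(P):
    p=R.from_quat(s["orientation"]).inv().apply(P-s["eef_pos"]);p=(p-T[:3,3])@T[:3,:3]
    h=np.hypot(p[:,0],p[:,1]);k=f["fx"]*np.arctan2(h,p[:,2])/h
    return np.c_[k*p[:,0]+f["cx"],k*p[:,1]+f["cy"]]
c=lambda x,y:[[x+25,y+41],[x+25,y-41],[x-25,y-41],[x-25,y+41]]
L=np.array([[90,94],[90,-94],[-90,-94],[-90,94]]+c(56,44)+c(56,-44)+c(0,44)+c(0,-44),float)
px=np.array([[153,47],[520,22],[512,375],[172,371],[167,58],[315,42],[317,135],[168,148],[332,40],[500,38],[500,137],[332,135],[169,163],[316,154],[318,250],[174,256],[332,153],[500,153],[498,253],[332,250]])/1.42857-.15
def mod(p):
    q,w=np.cos(p[3]),np.sin(p[3]);return np.c_[L@np.array([[q,w],[-w,q]])+p[:2],np.full(len(L),p[2])]
for fixz in(0,1):
    r=least_squares(lambda p:np.r_[(pw(mod(p))-px).ravel(),fixz*10*(p[2]-152)],[535,50,152,.087],loss="soft_l1")
    print(r.x,np.degrees(r.x[3]));print(np.round((pw(mod(r.x))-px).T,1))
```

```text
[5.36170265e+02 5.16116971e+01 1.47591657e+02 9.52841935e-02] 5.459382142853961
[[ 1.  -1.2 -2.   2.   0.5  1.9 -0.  -0.9 -1.4  0.4  1.  -1.9 -1.4  0.8
   1.1 -0.8 -1.8  0.9  0.7 -0.3]
 [-0.3  1.  -0.7 -1.7  0.9 -1.9  2.   2.1 -1.1  0.5  0.4  1.7 -0.4 -2.7
   1.7  0.2 -2.3 -2.1 -0.5  1.5]]
[5.36113021e+02 5.09302452e+01 1.51896473e+02 9.40734805e-02] 5.390013394317325
[[-0.9  1.3 -0.2  0.2 -1.3  1.8 -0.3 -2.9 -1.4  2.7  3.2 -2.  -3.4  0.5
   0.8 -2.8 -1.9  3.1  2.7 -0.4]
 [-1.7 -0.4  1.9  0.4 -0.4 -3.6  1.7  1.9 -2.8 -0.8  0.3  1.3 -0.5 -2.9
   2.8  1.2 -2.5 -2.1  0.9  2.7]]
```

```bash
sed -i 's/CR=.*/CR=np.array([535.5,50.9]);CY=np.radians(5.2)/' h.py; python3 -c "
from h import *
print(rel(*cell(-56,-44),140,5.2))
for c in [(-56,-44),(0,-44),(56,-44),(56,44),(0,44),(-56,44)]:print(c,cell(*c))"
```

```text
(array([  0.7,   0. , 105.3]), array([0. , 0.1, 0.1]))
(-56, -44) [483.71830721   2.00566197]
(0, -44) [539.48783353   7.08108646]
(56, -44) [595.25735985  12.15651095]
(56, 44) [587.28169279  99.79433803]
(0, 44) [531.51216647  94.71891354]
(-56, 44) [475.74264015  89.64348905]
```

Emit:
carry_out([
  {"travel": [0,0,50],"delta_rot": [0,0,0],"fingers": 1},
  {"travel": [0,0,80],"delta_rot": [0,0,0],"fingers": 1},
  {"travel": [0,0,95],"delta_rot": [0,0,0],"fingers": 1},
  {"travel": [0,0,101],"delta_rot": [0,0,0],"fingers": 1},
  {"travel": [0,0,104],"delta_rot": [0,0,0],"fingers": 1},
  {"travel": [0,0,106],"delta_rot": [0,0,0],"fingers": 1},
  {"travel": [0,0,106],"delta_rot": [0,0,0],"fingers": 1},
])

```text
time_s: 2.25
eef_pos: [483.4, -0.2, 140.7]
orientation: [0.999, 0.044, 0.001, 0.0]
wrist_force: [0.5, -1.4, -0.9]
grip_width: -0.4
finger_force: 0.4
```

Emit:
carry_out([
  {"travel": [0,0,2],"delta_rot": [0,0,0],"fingers": 1},
  {"travel": [0,0,4],"delta_rot": [0,0,0],"fingers": 1},
  {"travel": [0,0,4],"delta_rot": [0,0,0],"fingers": 1},
])

```text
time_s: 2.55
eef_pos: [482.9, 0.2, 136.0]
orientation: [0.999, 0.044, 0.0, 0.0]
wrist_force: [0.0, -0.3, 0.2]
grip_width: 0.2
finger_force: 0.3
```

Emit:
carry_out([
  {"travel": [0,0,3],"delta_rot": [0,0,0],"fingers": 1},
  {"travel": [0,0,6],"delta_rot": [0,0,0],"fingers": 1},
  {"travel": [0,0,9],"delta_rot": [0,0,0],"fingers": 1},
  {"travel": [0,0,9],"delta_rot": [0,0,0],"fingers": 1},
])

```text
time_s: 2.95
eef_pos: [482.3, 0.3, 126.3]
orientation: [0.999, 0.044, -0.001, -0.0]
wrist_force: [0.0, 0.1, -1.5]
grip_width: -0.2
finger_force: 0.5
```

Emit:
carry_out([
  {"travel": [0,0,-50],"delta_rot": [0,0,0],"fingers": 1},
  {"travel": [0,0,-62],"delta_rot": [0,0,0],"fingers": 1},
  {"travel": [40,-1,-62],"delta_rot": [0,0,0],"fingers": 1},
  {"travel": [57.5,-1.5,-62],"delta_rot": [0,0,0],"fingers": 1},
  {"travel": [57.5,-1.5,-55],"delta_rot": [0,0,0],"fingers": 1},
  {"travel": [57.5,-1.5,-30],"delta_rot": [0,0,0],"fingers": 1},
  {"travel": [57.5,-1.5,-19],"delta_rot": [0,0,0],"fingers": 1},
  {"travel": [57.5,-1.5,-15],"delta_rot": [0,0,0],"fingers": 1},
  {"travel": [57.5,-1.5,-13],"delta_rot": [0,0,0],"fingers": 1},
  {"travel": [57.5,-1.5,-13],"delta_rot": [0,0,0],"fingers": 1},
])

```text
time_s: 3.95
eef_pos: [539.6, 7.0, 141.5]
orientation: [0.999, 0.044, 0.001, -0.0]
wrist_force: [-2.3, 1.4, 8.4]
grip_width: -0.0
finger_force: 4.6
```

Emit:
carry_out([
  {"travel": [0,0,-45],"delta_rot": [0,0,0],"fingers": 1},
  {"travel": [10,0,-50],"delta_rot": [0,0,0],"fingers": 1},
  {"travel": [50,0,-50],"delta_rot": [0,0,0],"fingers": 1},
  {"travel": [56,0,-50],"delta_rot": [0,0,0],"fingers": 1},
  {"travel": [56,0,-40],"delta_rot": [0,0,0],"fingers": 1},
  {"travel": [56,0,-17],"delta_rot": [0,0,0],"fingers": 1},
  {"travel": [56,0,-6],"delta_rot": [0,0,0],"fingers": 1},
  {"travel": [56,0,-2],"delta_rot": [0,0,0],"fingers": 1},
  {"travel": [56,0,0],"delta_rot": [0,0,0],"fingers": 1},
  {"travel": [56,0,0],"delta_rot": [0,0,0],"fingers": 1},
])

```text
time_s: 4.95
eef_pos: [595.2, 11.9, 141.5]
orientation: [0.999, 0.044, 0.001, -0.0]
wrist_force: [-2.4, 1.0, 8.3]
grip_width: 0.3
finger_force: 4.4
```

Taken. Next is the cell at (+56, +44), 88 mm along tool −y.

Emit:
carry_out([
  {"travel": [0,0,-45],"delta_rot": [0,0,0],"fingers": 1},
  {"travel": [0,-10,-50],"delta_rot": [0,0,0],"fingers": 1},
  {"travel": [0,-55,-50],"delta_rot": [0,0,0],"fingers": 1},
  {"travel": [0,-88,-50],"delta_rot": [0,0,0],"fingers": 1},
  {"travel": [0,-88,-42],"delta_rot": [0,0,0],"fingers": 1},
  {"travel": [0,-88,-17],"delta_rot": [0,0,0],"fingers": 1},
  {"travel": [0,-88,-6],"delta_rot": [0,0,0],"fingers": 1},
  {"travel": [0,-88,-2],"delta_rot": [0,0,0],"fingers": 1},
  {"travel": [0,-88,0],"delta_rot": [0,0,0],"fingers": 1},
  {"travel": [0,-88,0],"delta_rot": [0,0,0],"fingers": 1},
])

```text
time_s: 5.95
eef_pos: [588.0, 98.9, 140.1]
orientation: [0.999, 0.044, 0.0, 0.0]
wrist_force: [-0.1, -0.3, 0.1]
grip_width: 0.2
finger_force: 0.5
```

Emit:
carry_out([
  {"travel": [0,0,3],"delta_rot": [0,0,0],"fingers": 1},
  {"travel": [0,0,6],"delta_rot": [0,0,0],"fingers": 1},
  {"travel": [0,0,9],"delta_rot": [0,0,0],"fingers": 1},
  {"travel": [0,0,9],"delta_rot": [0,0,0],"fingers": 1},
])

```text
time_s: 6.35
eef_pos: [587.7, 99.3, 130.5]
orientation: [0.999, 0.044, -0.0, 0.0]
wrist_force: [-0.4, 0.3, -1.0]
grip_width: -0.4
finger_force: 0.4
```

Emit:
carry_out([
  {"travel": [0,0,-50],"delta_rot": [0,0,0],"fingers": 1},
  {"travel": [-20,30,-85],"delta_rot": [0,0,0],"fingers": 0.5},
  {"travel": [-178,350,-117],"delta_rot": [0,0,0],"fingers": 0.5},
  {"travel": [-178,350,-117],"delta_rot": [0,0,0],"fingers": 0.5},
  {"travel": [-178,350,-117],"delta_rot": [0,0,0],"fingers": 0.5},
  {"travel": [-178,350,-117],"delta_rot": [0,0,0],"fingers": 0.5},
  {"travel": [-178,350,-117],"delta_rot": [0,0,0],"fingers": 0.5},
  {"travel": [-178,350,-117],"delta_rot": [0,0,0],"fingers": 0.5},
  {"travel": [-178,350,-117],"delta_rot": [0,0,0],"fingers": 0.5},
  {"travel": [-178,350,-117],"delta_rot": [0,0,0],"fingers": 0.5},
])

```text
time_s: 7.35
eef_pos: [440.0, -269.6, 248.7]
orientation: [0.999, 0.041, 0.0, 0.001]
wrist_force: [0.5, 0.5, 0.4]
grip_width: 42.9
finger_force: 0.0
```

Emit:
carry_out([
  {"travel": [0,0,0],"delta_rot": [0,0,0],"fingers": 0.5},
  {"travel": [0,0,0],"delta_rot": [0,0,0],"fingers": 0.5},
])

```text
time_s: 7.55
eef_pos: [441.6, -264.1, 247.8]
orientation: [0.999, 0.044, 0.0, -0.0]
wrist_force: [-0.6, 0.2, -0.4]
grip_width: 42.5
finger_force: 0.0
```

Run:
```python
from h import *
from plant import status,viewer
import cv2
s=status.state();f=viewer.grab_frame("wrist");f["s"]=s
pickle.dump(f,open("pics/w2.pkl","wb"));print(s["eef_pos"],s["grip_width"],rel(441,-266,245,5))
cv2.imwrite("pics/w2.png",cv2.resize(f["pixels"][:,:,::-1],(800,600),interpolation=cv2.INTER_CUBIC))
```

```text
[ 441.60242959 -264.10063862  247.82833342] 42.50616532085618 (array([-1. ,  2.3,  2.8]), array([-0. ,  0. ,  0.1]))
```

View pics/w2.png

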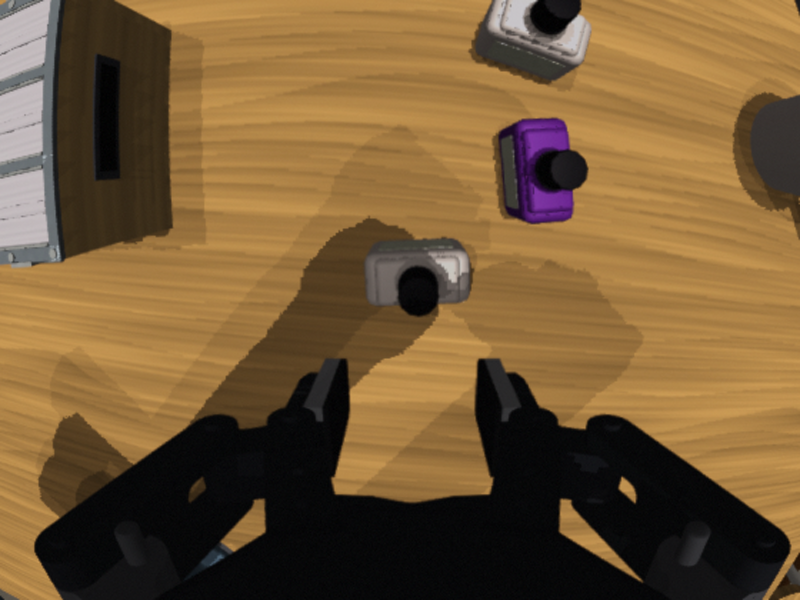

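The wrist view shows bottle A's cap top at about (418,293), with its body square to the gripper, and bottle B's cap at about (556,12). I'll triangulate A with the first wrist view.

```bash
cat >> h.py <<'E'
def wproj(k,P):
    f=pickle.load(open(f"pics/{k}.pkl","rb"));s=f["s"];T=f["T_tool_cam"]
    p=R.from_quat(s["orientation"]).inv().apply(np.atleast_2d(P)-s["eef_pos"]);p=(p-T[:3,3])@T[:3,:3]
    h=np.hypot(p[:,0],p[:,1]);q=f["fx"]*np.arctan2(h,p[:,2])/h
    return np.c_[q*p[:,0]+f["cx"],q*p[:,1]+f["cy"]]
def wfit(obs,z=None,g=(450,-270,100)):
    r=least_squares(lambda P:np.r_[np.concatenate([(wproj(k,P)-(np.array(u)/1.42857-.15)).ravel() for k,u in obs]),0 if z is None else 10*(P[2]-z)],g)
    return r.x.round(1),r.fun.round(1)
E
python3 - <<'E'
from h import *
print("cap tri",wfit([("w1",(758,382)),("w2",(418,293))]))
print("cap z116",wfit([("w2",(418,293))],116));print("body z70",wfit([("w2",(418,274))],70))
print("B z116",wfit([("w2",(556,10))],116,(624,-330,116)))
for p in ((366,300),(470,297)): print(wfit([("w2",p)],70))
E
```

```text
cap tri (array([ 442.6, -267.2,  111.8]), array([ 0.1, -0.3, -0.1,  0.2,  0. ]))
cap z116 (array([ 443.8, -267.1,  116. ]), array([ 0., -0.,  0.]))
body z70 (array([ 445.2, -267.6,   70. ]), array([-0., -0.,  0.]))
B z116 (array([ 617.8, -330.6,  116. ]), array([ 0., -0.,  0.]))
(array([ 424.2, -234.1,   70. ]), array([0., 0., 0.]))
(array([ 432.6, -304.1,   70. ]), array([0., 0., 0.]))
```

Emit:
carry_out([
  {"travel": [1,3,40],"delta_rot": [0,0,0],"fingers": 0.5},
  {"travel": [1,3,85],"delta_rot": [0,0,0],"fingers": 0.5},
  {"travel": [1,3,120],"delta_rot": [0,0,0],"fingers": 0.5},
  {"travel": [1,3,138],"delta_rot": [0,0,0],"fingers": 0.5},
  {"travel": [1,3,144],"delta_rot": [0,0,0],"fingers": 0.5},
  {"travel": [1,3,144],"delta_rot": [0,0,0],"fingers": 0.5},
])

```text
time_s: 8.2
eef_pos: [442.7, -266.3, 103.4]
orientation: [0.999, 0.045, -0.001, -0.001]
wrist_force: [0.2, -0.2, 0.5]
grip_width: 43.0
finger_force: 0.0
```

Emit:
carry_out([
  {"travel": [0,0,0],"delta_rot": [0,0,0],"fingers": 0.9},
  {"travel": [0,0,0],"delta_rot": [0,0,0],"fingers": 0.9},
  {"travel": [0,0,0],"delta_rot": [0,0,0],"fingers": 0.9},
  {"travel": [0,0,0],"delta_rot": [0,0,0],"fingers": 0.9},
  {"travel": [0,0,0],"delta_rot": [0,0,0],"fingers": 0.9},
], force=50)

```text
time_s: 8.7
eef_pos: [443.9, -268.3, 105.4]
orientation: [0.999, 0.044, 0.001, 0.001]
wrist_force: [0.4, 1.1, 7.0]
grip_width: 22.5
finger_force: 49.4
```

Emit:
carry_out([
  {"travel": [0,0,-20],"delta_rot": [0,0,0],"fingers": 0.9},
  {"travel": [0,0,-60],"delta_rot": [0,0,0],"fingers": 0.9},
  {"travel": [0,0,-105],"delta_rot": [0,0,0],"fingers": 0.9},
  {"travel": [0,0,-150],"delta_rot": [0,0,0],"fingers": 0.9},
  {"travel": [0,0,-180],"delta_rot": [0,0,0],"fingers": 0.9},
  {"travel": [0,0,-180],"delta_rot": [0,0,0],"fingers": 0.9},
])

```text
time_s: 9.3
eef_pos: [444.6, -269.7, 289.0]
orientation: [0.999, 0.044, 0.003, 0.003]
wrist_force: [0.5, -0.6, -1.0]
grip_width: 22.4
finger_force: 49.6
```

```bash
python3 -c "
from h import *
print(rel(*cell(-56,-44),283,5.2))"
```

```text
(array([  62.8, -267.3,    4.6]), array([ 0.4, -0.4, -0.2]))
```

Emit:
carry_out([
  {"travel": [5,-25,0],"delta_rot": [0,0,0],"fingers": 0.9},
  {"travel": [15,-65,0],"delta_rot": [0,0,0],"fingers": 0.9},
  {"travel": [25,-108,0],"delta_rot": [0,0,0],"fingers": 0.9},
  {"travel": [35,-150,0],"delta_rot": [0,0,0],"fingers": 0.9},
  {"travel": [45,-192,0],"delta_rot": [0,0,0],"fingers": 0.9},
  {"travel": [54,-230,0],"delta_rot": [0,0,0],"fingers": 0.9},
  {"travel": [60,-255,0],"delta_rot": [0,0,0],"fingers": 0.9},
  {"travel": [62.5,-267,0],"delta_rot": [0,0,0],"fingers": 0.9},
  {"travel": [62.5,-267,0],"delta_rot": [0,0,0],"fingers": 0.9},
  {"travel": [62.5,-267,0],"delta_rot": [0,0,0],"fingers": 0.9},
])

```text
time_s: 10.3
eef_pos: [481.1, 2.8, 283.2]
orientation: [0.999, 0.044, -0.001, 0.0]
wrist_force: [0.9, 0.9, -0.9]
grip_width: 22.7
finger_force: 49.6
```

Run:
```python
from h import *
from plant import status,viewer
import cv2
s=status.state();f=viewer.grab_frame("wrist");f["s"]=s
pickle.dump(f,open("pics/w3.pkl","wb"));print(s["eef_pos"],s["wrist_force"],rel(*cell(-56,-44),283,5.2))
a=cv2.resize(f["pixels"][:,:,::-1],None,fx=.9,fy=1.0)[:400]
b=viewer.grab_frame("side")["pixels"][100:240,220:400,::-1]
cv2.imwrite("pics/w3.png",np.hstack([cv2.resize(f["pixels"][:,100:460,::-1],(480,560)),cv2.resize(b[:,:],(320,249)) if 0 else np.vstack([cv2.resize(b,(320,249)),np.zeros((311,320,3),np.uint8)])]))
```

```text
[481.08603936   2.80607646 283.23432821] [ 0.90804509  0.87473991 -0.93733312] (array([2.5, 0.7, 0.4]), array([ 0. ,  0.1, -0.2]))
```

View pics/w3.png

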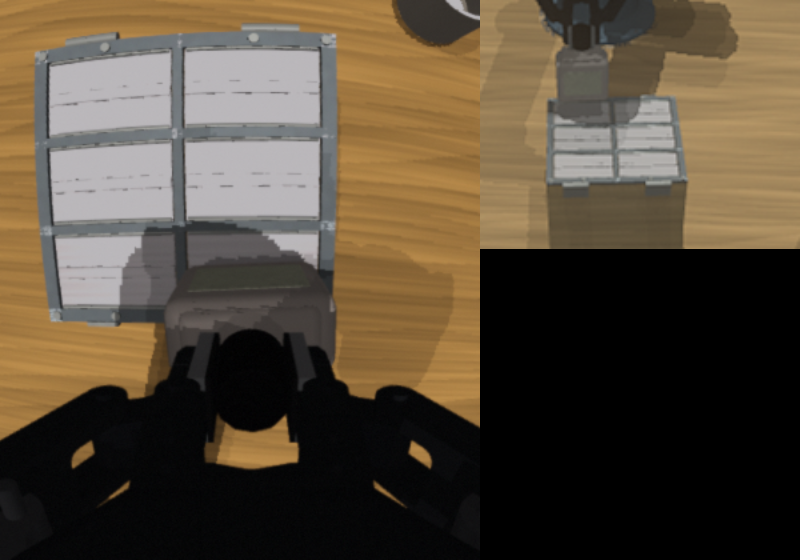

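The bottle hangs upright above the near cell at −x, −y. I'll correct by 2.5 mm and lower it.

Emit:
carry_out([
  {"travel": [2.5,0.5,5],"delta_rot": [0,0,0],"fingers": 0.9},
  {"travel": [2.5,0.5,15],"delta_rot": [0,0,0],"fingers": 0.9},
  {"travel": [2.5,0.5,25],"delta_rot": [0,0,0],"fingers": 0.9},
  {"travel": [2.5,0.5,35],"delta_rot": [0,0,0],"fingers": 0.9},
  {"travel": [2.5,0.5,45],"delta_rot": [0,0,0],"fingers": 0.9},
  {"travel": [2.5,0.5,50],"delta_rot": [0,0,0],"fingers": 0.9},
])

```text
time_s: 11.0
eef_pos: [483.3, 3.4, 232.3]
orientation: [0.999, 0.044, -0.001, -0.0]
wrist_force: [0.8, -0.5, -1.6]
grip_width: 22.4
finger_force: 49.7
```

Emit:
carry_out([
  {"travel": [0,0,15],"delta_rot": [0,0,0],"fingers": 0.9},
  {"travel": [0,0,32],"delta_rot": [0,0,0],"fingers": 0.9},
  {"travel": [0,0,50],"delta_rot": [0,0,0],"fingers": 0.9},
  {"travel": [0,0,68],"delta_rot": [0,0,0],"fingers": 0.9},
  {"travel": [0,0,86],"delta_rot": [0,0,0],"fingers": 0.9},
  {"travel": [0,0,100],"delta_rot": [0,0,0],"fingers": 0.9},
  {"travel": [0,0,108],"delta_rot": [0,0,0],"fingers": 0.9},
  {"travel": [0,0,112],"delta_rot": [0,0,0],"fingers": 0.9},
  {"travel": [0,0,114],"delta_rot": [0,0,0],"fingers": 0.9},
  {"travel": [0,0,114],"delta_rot": [0,0,0],"fingers": 0.9},
])

```text
time_s: 12.0
eef_pos: [484.5, 3.0, 122.8]
orientation: [0.999, 0.044, 0.001, 0.0]
wrist_force: [-7.8, -2.4, 19.4]
grip_width: 22.5
finger_force: 50.4
```

Emit:
carry_out([
  {"travel": [0,0,-5],"delta_rot": [0,0,0],"fingers": 0.9},
  {"travel": [0,0,-10],"delta_rot": [0,0,0],"fingers": 0.9},
  {"travel": [0,0,-10],"delta_rot": [0,0,0],"fingers": 0.9},
])

```text
time_s: 12.3
eef_pos: [484.6, 3.3, 130.6]
orientation: [0.999, 0.044, 0.001, 0.0]
wrist_force: [-0.7, -0.7, -1.5]
grip_width: 22.7
finger_force: 50.0
```

Run:
```python
from h import *
from plant import status,viewer
import cv2
s=status.state();print(s["eef_pos"],s["wrist_force"],s["wrist_torque"],rel(*cell(-56,-44),120,5.2))
f=viewer.grab_frame("wrist");f["s"]=s;pickle.dump(f,open("pics/w4.pkl","wb"))
b=viewer.grab_frame("side")["pixels"][130:260,220:360,::-1]
cv2.imwrite("pics/w4.png",np.hstack([cv2.resize(f["pixels"][120:420,140:440,::-1],(500,500)),np.vstack([cv2.resize(b,(300,279)),np.zeros((221,300,3),np.uint8)])]))
```

```text
[484.58110441   3.29917936 130.60102369] [-0.66055928 -0.72653408 -1.53945267] [ 0.01521342 -0.04684718  0.0128033 ] (array([-1. ,  1.2, 10.6]), array([ 0. , -0.1, -0.1]))
```

View pics/w4.png

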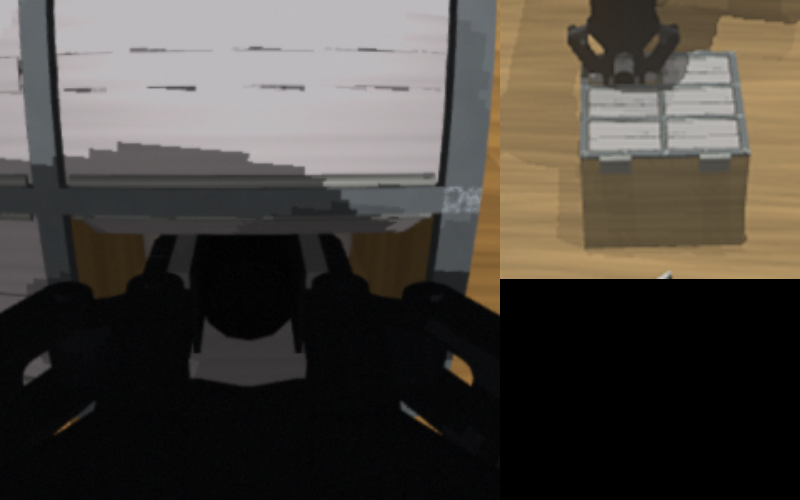

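Run:
```python
from h import *
for u in((75,22),(72,45),(90,75),(160,75),(176,30),(176,45)):
    px=np.array([220+u[0]/2.143,130+u[1]/2.143])
    r=least_squares(lambda q:(proj("side",[484,*q])-px).ravel(),[0,150]);print(u,"y,z",r.x.round(1),"tool dy,behind",(r.x-[3.3,130.6]).round(1))
```

```text
(75, 22) y,z [-52.3 221.6] tool dy,behind [-55.6  91. ]
(72, 45) y,z [-57.1 187.8] tool dy,behind [-60.4  57.2]
(90, 75) y,z [-37.2 143.2] tool dy,behind [-40.5  12.6]
(160, 75) y,z [ 47.  147.7] tool dy,behind [43.7 17.1]
(176, 30) y,z [ 64.5 215.9] tool dy,behind [61.2 85.3]
(176, 45) y,z [ 65.1 194. ] tool dy,behind [61.8 63.4]
```

Emit:
carry_out([
  {"travel": [-1,1,3],"delta_rot": [0,0,0],"fingers": 0.9},
  {"travel": [-1,1,6],"delta_rot": [0,0,0],"fingers": 0.9},
  {"travel": [-1,1,8],"delta_rot": [0,0,0],"fingers": 0.9},
  {"travel": [-1,1,10],"delta_rot": [0,0,0],"fingers": 0.9},
  {"travel": [-1,1,10],"delta_rot": [0,0,0],"fingers": 0.9},
])

```text
time_s: 12.9
eef_pos: [483.3, 2.1, 122.5]
orientation: [0.999, 0.044, 0.001, 0.0]
wrist_force: [-9.0, 0.5, 23.4]
grip_width: 22.2
finger_force: 49.6
```

Run:
```python
from plant import status
s=status.state();print(s["eef_pos"],s["wrist_force"],s["wrist_torque"])
```

```text
[483.28479928   2.13130125 122.54396159] [-8.98150598  0.47616536 23.4452005 ] [0.23539556 1.45109334 0.02522501]
```

Run:
```python
from h import *
for k in("w3","w4"):
    f=pickle.load(open(f"pics/{k}.pkl","rb"));g=f["pixels"].astype(int).sum(2)
    print(k,"col288 rows 190..345:",*g[190:346:2,288])
    for r in(250,260,280,296,310): print(" row",r,"cols 240..336",*g[r,240:338:2])
    # predicted rows of cap's rear edge / width for cap-top tool-z
    s=f["s"]
    for z in(-13,-10,-5,0):
        P=s["eef_pos"]+R.from_quat(s["orientation"]).apply(np.array([[-12,0,z],[12,0,z],[0,-12,z],[0,12,z],[19,0,z+116],[19,0,z+46],[19,-36,z+116],[19,36,z+116]]))
        print(z,wproj(k,P).round(0).tolist())
```

```text
w3 col288 rows 190..345: 270 248 195 185 151 165 166 168 165 166 173 168 170 209 159 166 191 211 237 249 256 212 221 222 220 219 221 217 152 16 10 9 8 10 12 14 4 13 17 6 7 6 4 10 19 8 14 7 7 15 11 13 13 8 8 14 13 14 10 4 11 16 11 12 15 16 9 257 347 355 335 350 343 369 373 380 395 401
 row 250 cols 240..336 191 195 197 196 189 135 121 122 123 120 90 27 105 170 171 173 168 82 25 11 10 13 12 6 10 14 6 13 11 9 22 85 164 173 170 171 115 25 56 115 114 110 119 119 190 193 191 194 189
 row 260 cols 240..336 35 36 35 70 119 119 118 115 117 73 12 13 14 6 12 13 6 8 13 8 8 12 19 8 14 5 9 7 12 16 2 6 6 15 13 11 20 9 15 47 109 113 111 113 108 95 38 33 34
 row 280 cols 240..336 51 112 113 113 112 115 113 44 13 4 15 8 4 8 9 10 7 19 12 23 18 14 14 18 8 10 10 13 12 12 19 9 10 9 5 8 5 11 10 11 9 38 107 114 113 111 110 110 71
 row 296 cols 240..336 25 21 25 15 15 10 18 22 22 13 21 11 10 12 14 13 12 10 6 8 10 3 16 7 8 17 12 9 5 11 15 15 12 12 14 6 11 8 12 20 13 14 12 15 21 16 17 25 19
 row 310 cols 240..336 16 16 16 16 7 14 12 16 15 21 10 35 38 8 13 9 16 14 9 8 10 16 9 7 11 11 12 13 13 13 6 7 12 15 11 15
[... 1622 characters left out ...]
 21 14
 row 310 cols 240..336 17 12 17 11 22 18 17 14 22 17 12 38 37 11 12 6 7 11 15 7 11 13 16 11 10 9 15 17 15 13 12 10 12 12 11 11 9 40 11 17 22 16 14 14 18 18 13 23 20
-13 [[289.0, 324.0], [289.0, 273.0], [259.0, 300.0], [319.0, 300.0], [288.0, 192.0], [289.0, 220.0], [239.0, 192.0], [338.0, 192.0]]
-10 [[289.0, 320.0], [289.0, 270.0], [259.0, 296.0], [318.0, 296.0], [288.0, 191.0], [289.0, 219.0], [239.0, 191.0], [338.0, 191.0]]
-5 [[289.0, 314.0], [289.0, 264.0], [260.0, 290.0], [317.0, 290.0], [288.0, 190.0], [289.0, 216.0], [240.0, 190.0], [337.0, 190.0]]
0 [[289.0, 308.0], [289.0, 259.0], [261.0, 284.0], [316.0, 284.0], [288.0, 188.0], [289.0, 213.0], [241.0, 188.0], [336.0, 188.0]]
```

Emit:
carry_out([
  {"travel": [0,0,-1],"delta_rot": [0,0,0],"fingers": 0.9},
  {"travel": [0,0,-2],"delta_rot": [0,0,0],"fingers": 0.9},
  {"travel": [0,0,-2],"delta_rot": [0,0,0],"fingers": 0.9},
])

```text
time_s: 13.2
eef_pos: [484.2, 2.1, 123.0]
orientation: [0.999, 0.044, 0.001, 0.0]
wrist_force: [-1.2, 0.2, 8.4]
grip_width: 22.3
finger_force: 50.0
```

Run:
```python
from plant import status
s=status.state();print(s["eef_pos"],s["wrist_force"],s["wrist_torque"])
```

```text
[484.18507277   2.06490088 123.02037203] [-1.1963567   0.24675294  8.36666606] [0.03862275 0.13696753 0.02538874]
```

Emit:
carry_out([
  {"travel": [0,0,-1],"delta_rot": [0,0,0],"fingers": 0.6},
  {"travel": [0,0,-1],"delta_rot": [0,0,0],"fingers": 0.55},
  {"travel": [0,0,-1],"delta_rot": [0,0,0],"fingers": 0.55},
  {"travel": [0,0,-1],"delta_rot": [0,0,0],"fingers": 0.55},
])

```text
time_s: 13.6
eef_pos: [485.1, 2.2, 125.0]
orientation: [0.999, 0.044, 0.002, 0.0]
wrist_force: [-2.2, 0.2, 14.7]
grip_width: 38.0
finger_force: 14.4
```

Emit:
carry_out([
  {"travel": [0,0,-10],"delta_rot": [0,0,0],"fingers": 0.55},
  {"travel": [0,0,-30],"delta_rot": [0,0,0],"fingers": 0.55},
  {"travel": [0,0,-60],"delta_rot": [0,0,0],"fingers": 1},
  {"travel": [0,0,-60],"delta_rot": [0,0,0],"fingers": 1},
  {"travel": [0,0,-60],"delta_rot": [0,0,0],"fingers": 1},
  {"travel": [0,0,-60],"delta_rot": [0,0,0],"fingers": 1},
])

```text
time_s: 14.2
eef_pos: [482.4, 2.3, 182.0]
orientation: [0.999, 0.044, -0.001, -0.0]
wrist_force: [-0.1, 0.3, -0.1]
grip_width: 0.0
finger_force: 0.0
```

Emit:
carry_out([
  {"travel": [0,0,10],"delta_rot": [0,0,0],"fingers": 1},
  {"travel": [0,0,25],"delta_rot": [0,0,0],"fingers": 1},
  {"travel": [0,0,35],"delta_rot": [0,0,0],"fingers": 1},
  {"travel": [0,0,39],"delta_rot": [0,0,0],"fingers": 1},
  {"travel": [0,0,41],"delta_rot": [0,0,0],"fingers": 1},
  {"travel": [0,0,42.5],"delta_rot": [0,0,0],"fingers": 1},
  {"travel": [0,0,42.5],"delta_rot": [0,0,0],"fingers": 1},
])

```text
time_s: 14.9
eef_pos: [483.6, 2.5, 141.3]
orientation: [0.999, 0.044, 0.001, -0.0]
wrist_force: [-1.8, 2.1, 3.5]
grip_width: -0.1
finger_force: 2.5
```

Emit:
carry_out([
  {"travel": [0,0,-50],"delta_rot": [0,0,0],"fingers": 1},
  {"travel": [0,0,-90],"delta_rot": [0,0,0],"fingers": 0.5},
  {"travel": [106,345,-104],"delta_rot": [0,0,12],"fingers": 0.5},
  {"travel": [106,345,-104],"delta_rot": [0,0,12],"fingers": 0.5},
  {"travel": [106,345,-104],"delta_rot": [0,0,12],"fingers": 0.5},
  {"travel": [106,345,-104],"delta_rot": [0,0,12],"fingers": 0.5},
  {"travel": [106,345,-104],"delta_rot": [0,0,12],"fingers": 0.5},
  {"travel": [106,345,-104],"delta_rot": [0,0,12],"fingers": 0.5},
  {"travel": [106,345,-104],"delta_rot": [0,0,12],"fingers": 0.5},
  {"travel": [106,345,-104],"delta_rot": [0,0,12],"fingers": 0.5},
])

```text
time_s: 15.9
eef_pos: [619.6, -337.5, 242.5]
orientation: [0.998, -0.063, -0.0, 0.001]
wrist_force: [0.6, 0.3, -0.1]
grip_width: 42.8
finger_force: 0.0
```

Emit:
carry_out([
  {"travel": [0,0,0],"delta_rot": [0,0,0],"fingers": 0.5},
  {"travel": [0,0,0],"delta_rot": [0,0,0],"fingers": 0.5},
  {"travel": [0,0,0],"delta_rot": [0,0,0],"fingers": 0.5},
])

```text
time_s: 16.2
eef_pos: [618.9, -330.7, 245.1]
orientation: [0.998, -0.06, 0.0, -0.0]
wrist_force: [0.3, -0.3, 0.1]
grip_width: 42.6
finger_force: 0.0
```

Run:
```python
from h import *
from plant import status,viewer
import cv2
s=status.state();f=viewer.grab_frame("wrist");f["s"]=s
pickle.dump(f,open("pics/w5.pkl","wb"));print(s["eef_pos"],s["grip_width"],rel(622,-332,245,-7))
cv2.imwrite("pics/w5.png",cv2.resize(f["pixels"][:,:,::-1],(800,600),interpolation=cv2.INTER_CUBIC))
```

```text
[ 618.92595596 -330.68160418  245.05704392] 42.594839574259765 (array([3.2, 1. , 0.2]), array([ 0. , -0. ,  0.1]))
```

View pics/w5.png

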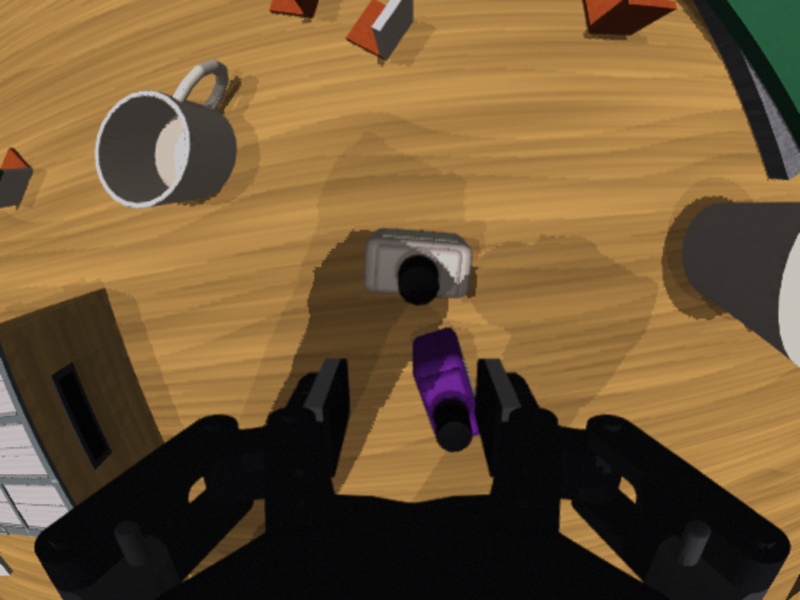

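The last picture shows bottle B's cap at about (418,285), with its body turned a few degrees from the gripper. The purple bottle is near the camera side, at (455,430) for its cap.

Run:
```python
from h import *
g=(620,-332,100)
a=wfit([("w5",(418,285))],116,g)[0];print("cap",a)
# A's known grasp result: same reading on w2
print("A same way",wfit([("w2",(418,295.5))],116)[0])
for e in(((372,292),(466,298)),((378,231),(458,239))):
    p=[wfit([("w5",q)],70,g)[0] for q in e];d=p[0]-p[1];print(p,"yaw",np.degrees(np.arctan2(-d[0],d[1])))
P=wfit([("w5",(455,432))],116,(530,-340,100))[0];print("purple cap",P)
# exact overhead + wrist together for B's cap top
o=A([93,357]),Bb([632,52])
r=least_squares(lambda P:np.r_[(proj("side",P)-o[0]).ravel(),(proj("top",P)-o[1]).ravel(),(wproj("w5",P)-(np.array([418,285])/1.42857-.15)).ravel()],[620,-330,116]);print(r.x,r.fun.round(1))
print(rel(*r.x[:2],116,-9.5))
```

```text
cap [ 625.8 -334.7  116. ]
A same way [ 442.4 -267.2  116. ]
[array([ 613.8, -303. ,   70. ]), array([ 602.2, -365. ,   70. ])] yaw -10.597335145023484
[array([ 653.8, -312.5,   70. ]), array([ 642.5, -363.5,   70. ])] yaw -12.493116821214056
purple cap [ 528.2 -347.1  116. ]
[ 626.08482669 -334.535184    118.75606167] [ 0.   0.8  1.1 -0.7 -0.2  0.4]
(array([  7.6,   3.1, 129.2]), array([ 0. , -0. ,  2.6]))
```

Emit:
carry_out([
  {"travel": [7,3,35],"delta_rot": [0,0,3],"fingers": 0.5},
  {"travel": [7,3,75],"delta_rot": [0,0,3],"fingers": 0.5},
  {"travel": [7,3,110],"delta_rot": [0,0,3],"fingers": 0.5},
  {"travel": [7,3,125],"delta_rot": [0,0,3],"fingers": 0.5},
  {"travel": [7,3,129.5],"delta_rot": [0,0,3],"fingers": 0.5},
  {"travel": [7,3,129.5],"delta_rot": [0,0,3],"fingers": 0.5},
  {"travel": [7,3,129.5],"delta_rot": [0,0,3],"fingers": 0.5},
])

```text
time_s: 16.95
eef_pos: [626.6, -336.0, 117.1]
orientation: [0.996, -0.086, 0.001, 0.001]
wrist_force: [0.1, -0.6, 0.5]
grip_width: 42.8
finger_force: 0.0
```

Emit:
carry_out([
  {"travel": [0,0,0],"delta_rot": [0,0,0],"fingers": 0.9},
  {"travel": [0,0,0],"delta_rot": [0,0,0],"fingers": 0.9},
  {"travel": [0,0,0],"delta_rot": [0,0,0],"fingers": 0.9},
  {"travel": [0,0,0],"delta_rot": [0,0,0],"fingers": 0.9},
  {"travel": [0,0,0],"delta_rot": [0,0,0],"fingers": 0.9},
  {"travel": [0,0,0],"delta_rot": [0,0,0],"fingers": 0.9},
], force=70)

```text
time_s: 17.55
eef_pos: [626.8, -336.2, 117.2]
orientation: [0.996, -0.087, 0.002, 0.001]
wrist_force: [-0.0, 1.6, 5.3]
grip_width: 21.4
finger_force: 68.3
```

Emit:
carry_out([
  {"travel": [0,0,-12],"delta_rot": [0,0,0],"fingers": 0.9},
  {"travel": [0,0,-40],"delta_rot": [0,0,0],"fingers": 0.9},
  {"travel": [0,0,-75],"delta_rot": [0,0,0],"fingers": 0.9},
  {"travel": [0,0,-110],"delta_rot": [0,0,0],"fingers": 0.9},
  {"travel": [0,0,-145],"delta_rot": [0,0,0],"fingers": 0.9},
  {"travel": [0,0,-170],"delta_rot": [0,0,0],"fingers": 0.9},
  {"travel": [0,0,-180],"delta_rot": [0,0,0],"fingers": 0.9},
  {"travel": [0,0,-180],"delta_rot": [0,0,0],"fingers": 0.9},
  {"travel": [0,0,-180],"delta_rot": [0,0,0],"fingers": 0.9},
])

```text
time_s: 18.45
eef_pos: [625.5, -336.1, 294.5]
orientation: [0.996, -0.087, -0.0, 0.0]
wrist_force: [0.0, 0.1, -2.8]
grip_width: 21.1
finger_force: 68.8
```

```bash
python3 -c "
from h import *
print(rel(*cell(56,44),290,5.2))"
```

```text
(array([-113.1, -422.7,    4.5]), array([  0. ,   0. , -15.2]))
```

Emit:
carry_out([
  {"travel": [-6,-22,0],"delta_rot": [0,0,-1],"fingers": 0.9},
  {"travel": [-15,-57,0],"delta_rot": [0,0,-2],"fingers": 0.9},
  {"travel": [-26,-97,0],"delta_rot": [0,0,-4],"fingers": 0.9},
  {"travel": [-37,-138,0],"delta_rot": [0,0,-5],"fingers": 0.9},
  {"travel": [-48,-180,0],"delta_rot": [0,0,-7],"fingers": 0.9},
  {"travel": [-59,-222,0],"delta_rot": [0,0,-8],"fingers": 0.9},
  {"travel": [-71,-264,0],"delta_rot": [0,0,-10],"fingers": 0.9},
  {"travel": [-82,-306,0],"delta_rot": [0,0,-11],"fingers": 0.9},
  {"travel": [-92,-345,0],"delta_rot": [0,0,-13],"fingers": 0.9},
  {"travel": [-100,-375,0],"delta_rot": [0,0,-14],"fingers": 0.9},
])

```text
time_s: 19.45
eef_pos: [590.3, 53.1, 293.4]
orientation: [0.999, 0.037, -0.002, -0.0]
wrist_force: [0.5, -1.4, -2.6]
grip_width: 21.3
finger_force: 68.9
```

Emit:
carry_out([
  {"travel": [0,-20,0],"delta_rot": [0,0,-1],"fingers": 0.9},
  {"travel": [0,-35,0],"delta_rot": [0,0,-1.2],"fingers": 0.9},
  {"travel": [0,-46,0],"delta_rot": [0,0,-1.2],"fingers": 0.9},
  {"travel": [0,-46,0],"delta_rot": [0,0,-1.2],"fingers": 0.9},
  {"travel": [0,-46,0],"delta_rot": [0,0,-1.2],"fingers": 0.9},
])

```text
time_s: 19.95
eef_pos: [588.7, 95.9, 294.6]
orientation: [0.999, 0.045, -0.0, 0.0]
wrist_force: [0.4, -0.1, -1.5]
grip_width: 21.2
finger_force: 68.9
```

Run:
```python
from h import *
from plant import status,viewer
s=status.state();f=viewer.grab_frame("wrist");f["s"]=s;pickle.dump(f,open("pics/w6.pkl","wb"))
print(rel(*cell(56,44),290,5.2),s["eef_pos"],s["wrist_force"])
g=f["pixels"].astype(int).sum(2);print(*g[170:346:3,288])
for z in(-2,0,4):
    P=s["eef_pos"]+R.from_quat(s["orientation"]).apply(np.array([[-12,0,z],[19,0,z+116],[19,0,z+70]]));print(z,wproj("w6",P)[:,1].round(0))
```

```text
(array([-1.1, -4.3,  4.7]), array([ 0.,  0., -0.])) [588.70867943  95.89787061 294.61146141] [ 0.44755856 -0.05237142 -1.5034218 ]
176 165 230 298 305 299 260 201 169 179 177 179 182 246 174 216 256 264 208 241 243 236 105 21 11 3 6 15 10 15 15 22 14 16 17 14 13 15 11 1 20 13 11 17 11 17 228 255 272 271 278 273 273 280 247 181 154 151 235
-2 [310. 189. 204.]
0 [308. 188. 203.]
4 [303. 187. 201.]
```

Emit:
carry_out([
  {"travel": [-0.5,-4,4],"delta_rot": [0,0,0],"fingers": 0.9},
  {"travel": [-0.5,-4,12],"delta_rot": [0,0,0],"fingers": 0.9},
  {"travel": [-0.5,-4,22],"delta_rot": [0,0,0],"fingers": 0.9},
  {"travel": [-0.5,-4,32],"delta_rot": [0,0,0],"fingers": 0.9},
  {"travel": [-0.5,-4,42],"delta_rot": [0,0,0],"fingers": 0.9},
  {"travel": [-0.5,-4,52],"delta_rot": [0,0,0],"fingers": 0.9},
  {"travel": [-0.5,-4,62],"delta_rot": [0,0,0],"fingers": 0.9},
])

```text
time_s: 20.7
eef_pos: [587.5, 100.5, 231.6]
orientation: [0.999, 0.046, -0.0, 0.0]
wrist_force: [0.3, 0.4, -2.1]
grip_width: 21.1
finger_force: 69.0
```

Emit:
carry_out([
  {"travel": [0,0,14],"delta_rot": [0,0,0],"fingers": 0.9},
  {"travel": [0,0,30],"delta_rot": [0,0,0],"fingers": 0.9},
  {"travel": [0,0,46],"delta_rot": [0,0,0],"fingers": 0.9},
  {"travel": [0,0,62],"delta_rot": [0,0,0],"fingers": 0.9},
  {"travel": [0,0,78],"delta_rot": [0,0,0],"fingers": 0.9},
  {"travel": [0,0,91],"delta_rot": [0,0,0],"fingers": 0.9},
  {"travel": [0,0,99],"delta_rot": [0,0,0],"fingers": 0.9},
  {"travel": [0,0,103],"delta_rot": [0,0,0],"fingers": 0.9},
  {"travel": [0,0,105],"delta_rot": [0,0,0],"fingers": 0.9},
  {"travel": [0,0,105],"delta_rot": [0,0,0],"fingers": 0.9},
])

```text
time_s: 21.7
eef_pos: [588.0, 100.5, 128.1]
orientation: [0.999, 0.046, 0.0, 0.0]
wrist_force: [0.0, 0.5, -2.9]
grip_width: 21.1
finger_force: 69.5
```

Emit:
carry_out([
  {"travel": [0,0,1.5],"delta_rot": [0,0,0],"fingers": 0.9},
  {"travel": [0,0,3],"delta_rot": [0,0,0],"fingers": 0.9},
  {"travel": [0,0,3.5],"delta_rot": [0,0,0],"fingers": 0.9},
  {"travel": [0,0,3.5],"delta_rot": [0,0,0],"fingers": 0.9},
])

```text
time_s: 22.1
eef_pos: [588.4, 100.6, 125.2]
orientation: [0.999, 0.046, 0.001, -0.0]
wrist_force: [0.4, 0.9, 2.5]
grip_width: 21.6
finger_force: 69.8
```

The bottle is on the floor, so I'll release it.

Emit:
carry_out([
  {"travel": [0,0,0],"delta_rot": [0,0,0],"fingers": 0.62},
  {"travel": [0,0,0],"delta_rot": [0,0,0],"fingers": 0.62},
  {"travel": [0,0,0],"delta_rot": [0,0,0],"fingers": 0.62},
  {"travel": [0,0,-10],"delta_rot": [0,0,0],"fingers": 0.62},
  {"travel": [0,0,-30],"delta_rot": [0,0,0],"fingers": 0.62},
  {"travel": [0,0,-58],"delta_rot": [0,0,0],"fingers": 0.8},
  {"travel": [0,0,-58],"delta_rot": [0,0,0],"fingers": 1},
  {"travel": [0,0,-58],"delta_rot": [0,0,0],"fingers": 1},
  {"travel": [0,0,-58],"delta_rot": [0,0,0],"fingers": 1},
])

```text
time_s: 23.0
eef_pos: [587.3, 100.6, 181.8]
orientation: [0.999, 0.046, -0.001, -0.0]
wrist_force: [0.0, 0.1, -0.0]
grip_width: 0.3
finger_force: 0.0
```

Emit:
carry_out([
  {"travel": [0,0,10],"delta_rot": [0,0,0],"fingers": 1},
  {"travel": [0,0,25],"delta_rot": [0,0,0],"fingers": 1},
  {"travel": [0,0,35],"delta_rot": [0,0,0],"fingers": 1},
  {"travel": [0,0,39],"delta_rot": [0,0,0],"fingers": 1},
  {"travel": [0,0,41],"delta_rot": [0,0,0],"fingers": 1},
  {"travel": [0,0,43],"delta_rot": [0,0,0],"fingers": 1},
  {"travel": [0,0,43],"delta_rot": [0,0,0],"fingers": 1},
])

```text
time_s: 23.7
eef_pos: [588.9, 100.6, 141.5]
orientation: [0.999, 0.046, 0.002, 0.0]
wrist_force: [-2.0, -1.1, 10.5]
grip_width: -0.0
finger_force: 5.4
```

The cap top is at 124.5 mm, so this bottle stands on its floor too. I'll clear away and hand in.

Emit:
carry_out([
  {"travel": [0,0,-40],"delta_rot": [0,0,0],"fingers": 1},
  {"travel": [0,0,-80],"delta_rot": [0,0,0],"fingers": 1},
  {"travel": [0,0,-110],"delta_rot": [0,0,0],"fingers": 1},
  {"travel": [0,0,-110],"delta_rot": [0,0,0],"fingers": 1},
  {"travel": [0,0,-110],"delta_rot": [0,0,0],"fingers": 1},
])

```text
time_s: 24.2
eef_pos: [588.4, 100.6, 249.9]
orientation: [0.999, 0.046, 0.001, 0.0]
wrist_force: [0.1, -0.5, -0.9]
grip_width: -0.3
finger_force: 0.0
```

```bash
python3 -c "
from plant import ticket
print(ticket.job_done())"
```

```text
the job is handed in; nothing more can be done
None
```

Both bottles stand on the floor of the two empty cells (a touch on each cap found its top at about 124 mm) and the job is handed in at 24 s with no verdict returned; the first met a stop about 10 mm early and may have dropped that far when released.

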